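# Close the label printer, switch it on and feed a label

## Task

The label printer has just been given a new roll: put it back in service using only your closed fingertips. Push the open lid down until it is fully shut, then press the white-barred end of the black rocker switch down until the switch is fully over to on, and then press the green feed button all the way in and let it spring back. Do not press the red button or swing the lid further open, and leave the printer, the couplings, the carton and the red bin standing where they are.

Things in the scene. Friction and masses are not known exactly. Their poses are not given: they have to be found in the camera images.
- printer: Grey label printer, loose on rubber feet, 2.6 kg, 270 mm deep (x) x 240 wide (y). Origin: centre of its underside, on the bench; x points from its front to its rear, y to its left. The lid covers y -40 to +110 mm; along the right (y -120 to -42 mm) runs a flat control strip 128 mm high with, all at y -85 mm, the green feed button (x -100), red cancel button (x -45) and black rocker (x +35).
- lid (a joint): Angle of the white lid in rad: 0 shut, growing as it opens upward about its rear edge (starts 0.35 to 0.75). A stiff hinge stays where it is left and yields to about 3 to 6 N pushed down near the front edge. Rigid shell, 210 mm from hinge to front edge, 150 wide, flat top face 28 mm above the hinge line; when shut the top is level, 146 mm above the bench.
- lid_hinge (a point): Middle of the lid's hinge line, 118 mm above the bench, at x +115, y +35 mm in the printer's frame. The hinge line runs along the printer's y.
- lid_press (a point): Point on the lid's top face, on its centre line, 165 mm from the hinge and 45 mm behind the front edge; moves with the lid. Its z axis is the outward normal of the top face.
- rocker (a joint): Angle of the black rocker switch in rad: 0 off (start), 0.42 on. A stiff pivot: it stays where it is left and yields to about 3 to 6 N on the raised end.
- rocker_on (a point): Middle of the rocker's on-half (front half, with a small white bar), on its top face, 9.5 mm in front of the pivot. Rocker 30 mm long (printer x), 20 wide. While off, this end stands up, this point is 140 mm above the bench and the raised tip 142 mm; fully on, this point has gone down 4.5 mm and the tip 6 mm.
- feed (a joint): Travel of the green feed button in m: 0 out, 0.005 fully in. Spring return; starts to move at about 1.8 N, fully in at about 4.8 N.
- feed_top (a point): Centre of the top face of the green feed button (26 x 22 mm), about 136.5 mm above the bench when out, 8 mm above the strip; pressed straight down.
- cancel (a joint): Travel of the red cancel button in m: 0 out, 0.005 fully in. Same key as feed; not to be pressed.
- cancel_top (a point): Centre of the top face of the red cancel button (26 x 22 mm), between the feed button and the rocker.
- coupling_a: Loose steel hydraulic coupling with clear dust cap, standing upright in front of the printer: 40 mm across, 68 mm tall. Origin: centre of its underside.
- coupling_b: Same coupling with a blue dust cap, standing to the left of the printer. Origin: centre of its underside.
- carton: Small white carton, 75 x 55 x 60 mm tall, to the right of the printer. Origin: centre of its underside.
- bin: Red open-fronted stacking bin with couplings, 180 x 110 x 85 mm tall, to the left of the printer. Origin: centre of its underside.
Not all that is in view belongs to the job. What is shaped like the coupling_b but turquoise is not meant. What is shaped like the coupling_a but turquoise is not meant.

How it is judged:
By the outcome, as a careful person would: the job done as asked, in the order asked, and still so for the second after the job is handed in, with the robot touching nothing.
It also fails if it takes over 48 s, if anything falls off the work surface, if the arm or the gripper's body presses on something with over 40 N, if the wrist force passes 120 N, or if a joint passes its speed limit or range.

## Robot

A 6-joint arm with a two-finger parallel gripper is mounted at the origin on the work surface. World frame = base frame: x ahead of the robot, y to its left, z up, the work surface at z = 0. Lengths are in m, angles in rad, forces in N, time in s.
With the tool pointing down it reaches from about 0.25 to 0.775 m from the base axis. Payload 4 kg.
Tool frame: the origin (TCP) lies midway between the tips of the shut fingers; the grasp point (between the pads) lies 19 mm behind it; z points along the fingers, y is the line along which they close (so a half turn about z gives the same grasp; the last joint's range is limited). The gripper opens to 94 mm and grips with 3 to 60 N. Pads are 16 mm wide; open, the fingers measure 119 mm over their backs; the gripper's body (75 mm by 177 mm) begins 78 mm behind the grasp point.
Start: joints at [-1.271, 0.087, 1.371, -0, 1.684, -0.103], TCP at [0.216, -0.506, 0.18] pointing down, gripper open.
Joint ranges: [-3.1, 3.1], [-0.76, 2.03], [0.27, 2.55], [-1.08, 4.22], [0.17, 2.65], [-2.57, 2.57]. Speed limits (rad/s): [2.79, 2.79, 3.14, 3.14, 3.14, 3.14].

## Interface

Orientations are given as [roll, pitch, yaw] about the fixed x, y, z axes, in that order (R = Rz(yaw) Ry(pitch) Rx(roll)).
In Python, from bench import robot gives the robot as it stands. The module is installed in compiled form; this text tells all that it offers.
- The arm moves only by the tool arm_command, never from a script. Its argument "targets" is a list of rows, each a list of 4 numbers: the shift along the world's x, y, z as a fraction of full scale, then the turn about the world's z as a fraction of full scale. A call has 1 to 8 rows; each row is the pose to reach, as a shift and turn from the pose commanded when the call began; what a row does not reach only later rows make up. Full scale, the value 1, is 0.5 m for a shift and 120 degrees for a turn. A row lasts 1/12 s, in which the tool goes at most 41.7 mm and 7.16 degrees, less where a joint would pass 70% of its speed; a pose out of reach is approached as far as the arm can. A call with a number of a shift or a turn outside -1 to 1 is refused whole. A call with a gripper value outside its range is refused whole. "claw" is the closure, from 0 (fully open) to 1 (shut), set as the call begins (left out, the last holds). The fingers move at their own pace and stop on an object; the grip force is fixed at half the most. Time passes only in rows, so rows that repeat a pose let the fingers close. It gives the time, the measured TCP pose, the force, the opening and the grip force at its end, in the units of the state.
- robot.get_obs(): the state, without advancing time (a new reading comes with each control period).
- robot.snapshot(name): name is "scene" or "top" or "wrist"; returns the picture (420x560x3 uint8, red, green, blue); there is no depth.
- robot.camera_info(name): a dict with "vfov" (degrees; the focal length in pixels is half the picture's height over the tangent of half this angle, whatever the lens; pixels are square), "cx", "cy" (the principal point, pixels), "extrinsics" (4x4, takes a point from camera to world coordinates); the wrist camera has in their place "T_tool_cam" (4x4, takes a point from camera to tool coordinates, whose origin is the TCP and whose axes are the flange's). Camera axes: x right, y up, looking along -z (the intrinsics and any distortion apply to the point x, -y, -z); pixel columns grow to the right and rows downward; lengths in m; the calibration is good to about 2 mm. A picture is of the moment at which its call begins: read the wrist's pose just before it. camera_info takes no time and is no camera call.
- robot.close_job(): hands the job in; it is judged then, once.
The state is a dict: "time": time; "joint_positions": joint angles; "qvel": joint speeds; "joint_torque": joint torques, N m; "tool_pos": TCP position; "ee_rot": TCP orientation; "wrist_force": force on the tool from outside, world axes, zero at the start; "wrist_torque": the same for the moment, N m; "width": finger opening in m; "finger_force": force on a finger pad.
Only numpy, scipy, OpenCV 4.12 (cv2) and the standard library are available. Lean on these libraries where they do the work, as an engineer would, in place of code of your own. Each camera call takes 0.05 s, during which the arm holds its last target. There are 200 camera calls.

## Working session

There is one attempt and no reset: what is moved stays moved. The work goes in short steps, Python scripts to look and compute and a tool call to move; the robot and the scene stay as the last step left them, time stands still between calls to the robot, and variables do not carry over. Pictures are saved under pics/ and viewed, at most 11 in all, crops included, and the job is handed in when it is done.

Besides the shell and the picture viewer there is one more tool, called after ">>>" as name(argument=value, ...) on one line, values as JSON. arm_command: Moves the arm, as the interface text tells. Shift numbers are shares of 0.5 m and turn numbers shares of 120 degrees, none past 1 either way. Its arguments: {"type":"object","properties":{"targets":{"type":"array"},"claw":{"type":"number"}},"required":["targets"]}

```bash
mkdir -p pics
python3 - <<'E'
from bench import robot
import cv2,numpy as np
for n in("scene","top"):
    cv2.imwrite(f"pics/{n}0.png",robot.snapshot(n)[:,:,::-1])
    i=robot.camera_info(n);print(n,{k:(np.round(v,4).tolist() if not isinstance(v,str) else v) for k,v in i.items()})
print(robot.camera_info("wrist"));print(robot.get_obs())
E
```

```text
scene {'vfov': 43.8269, 'cx': 278.9259, 'cy': 214.6012, 'extrinsics': [[-0.8515, -0.4134, 0.3226, 0.9581], [0.5244, -0.6764, 0.5172, 0.7003], [0.0044, 0.6095, 0.7927, 1.0385], [0.0, 0.0, 0.0, 1.0]]}
top {'vfov': 47.8739, 'cx': 282.9908, 'cy': 197.8422, 'extrinsics': [[0.0224, 0.9911, -0.1313, 0.4389], [-0.9997, 0.024, 0.0108, 0.1203], [0.0139, 0.131, 0.9913, 1.0663], [0.0, 0.0, 0.0, 1.0]]}
{'vfov': 66.90740848784145, 'cx': 284.09260831120815, 'cy': 210.72068277553942, 'T_tool_cam': array([[ 1.72202191e-04,  9.63780961e-01,  2.66695014e-01,
         7.78014072e-02],
       [ 9.99999517e-01, -4.23953946e-04,  8.86393149e-04,
        -4.07248939e-04],
       [ 9.67355244e-04,  2.66694733e-01, -9.63780568e-01,
        -2.03662108e-01],
       [ 0.00000000e+00,  0.00000000e+00,  0.00000000e+00,
         1.00000000e+00]])}
{'time': 0.1, 'joint_positions': array([-1.27110648e+00,  8.78939223e-02,  1.37206119e+00,  1.45500600e-05,
        1.68363953e+00, -1.03096499e-01]), 'qvel': array([-0.00143802, -0.00180196, -0.0053961 ,  0.00325697, -0.0009034 ,
       -0.00072309]), 'joint_torque': array([ 2.17317625e-03, -3.41251302e+01, -3.03300941e+01,  7.20569585e-02,
        3.03614361e-02, -9.17150123e-05]), 'tool_pos': array([ 0.21543189, -0.50546129,  0.17903556]), 'ee_rot': array([-3.13960278e+00, -2.20416516e-04,  4.02787748e-01]), 'wrist_force': array([-0.35650233, -0.18156122, -0.08126339]), 'wrist_torque': array([-0.01136887,  0.0100178 , -0.01270444]), 'finger_force': 0.0, 'width': 0.09387065184258467}
```

View pics/scene0.png

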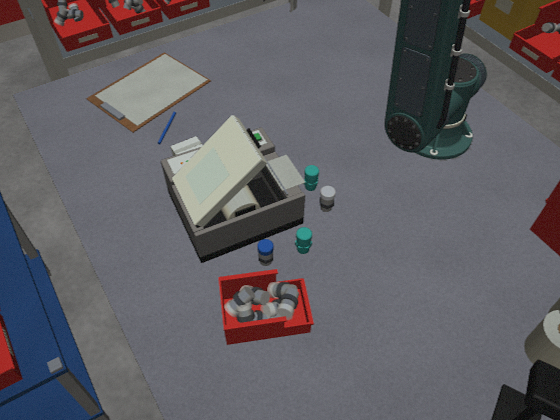

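View pics/top0.png

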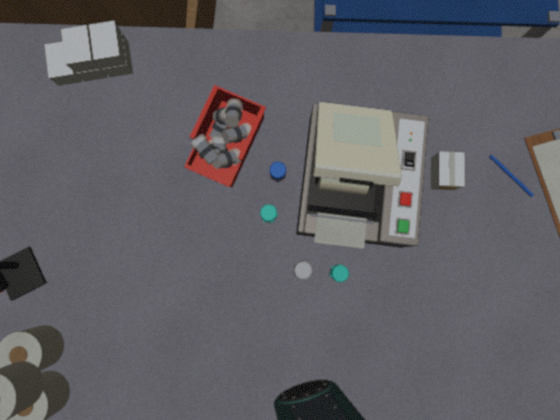

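The top view shows the printer at about (365,175), front facing down the picture. Green is at (403,226), red at (405,199), the rocker at (410,160) and the lid front edge runs along about y=180. I'll measure these precisely.

```bash
cat > h.py <<'E'
from bench import robot
import cv2,numpy as np
def ray(n,px,pose=None):
    i=robot.camera_info(n); f=210/np.tan(np.radians(i['vfov'])/2)
    d=np.array([(px[0]-i['cx'])/f,-(px[1]-i['cy'])/f,-1])
    if n=='wrist':
        from scipy.spatial.transform import Rotation as R
        T=np.eye(4);T[:3,:3]=R.from_euler('xyz',pose[1]).as_matrix();T[:3,3]=pose[0];T=T@i['T_tool_cam']
    else:T=np.array(i['extrinsics'])
    return T[:3,3],T[:3,:3]@d
def onz(n,px,z,pose=None):
    o,d=ray(n,px,pose);return o+d*(z-o[2])/d[2]
def tri(r1,r2):
    A=np.c_[r1[1],-r2[1]];s=np.linalg.lstsq(A,r2[0]-r1[0],rcond=None)[0]
    p,q=r1[0]+s[0]*r1[1],r2[0]+s[1]*r2[1];return (p+q)/2,np.linalg.norm(p-q)
def blobs(im,kind):
    h=cv2.cvtColor(im,cv2.COLOR_BGR2HSV)
    m={'g':cv2.inRange(h,(50,120,50),(75,255,255)),'r':cv2.inRange(h,(0,150,80),(8,255,255))|cv2.inRange(h,(172,150,80),(180,255,255)),'k':cv2.inRange(h,(0,0,0),(180,255,45))}[kind]
    n,_,s,c=cv2.connectedComponentsWithStats(m)
    return [(c[k].round(1).tolist(),s[k].tolist()) for k in range(1,n) if s[k,4]>20]
E
python3 - <<'E'
from h import *
im=cv2.imread("pics/top0.png")
for k in'grk':print(k,[b for b in blobs(im,k) if 290<b[0][0]<440 and 90<b[0][1]<260])
for nm,p in(("g",(403,226)),("r",(405.5,199))):print(nm,onz('top',p,.1365))
print('k',onz('top',(409.5,160),.138))
t=cv2.resize(im[95:255,290:440],None,fx=3.6,fy=3.6,interpolation=cv2.INTER_CUBIC)
s=cv2.imread("pics/scene0.png");s=cv2.resize(s[105:270,150:320],None,fx=3.5,fy=3.5,interpolation=cv2.INTER_CUBIC)
cv2.imwrite("pics/t1.png",t);cv2.imwrite("pics/s1.png",s)
E
```

```text
g [([402.7, 226.0], [398, 220, 11, 13, 112])]
r [([405.1, 198.6], [400, 193, 11, 12, 118])]
k [([408.3, 161.2], [405, 158, 9, 8, 36]), ([316.3, 180.3], [315, 178, 4, 6, 21]), ([356.2, 204.8], [308, 179, 76, 43, 745]), ([304.4, 233.7], [297, 232, 17, 4, 25]), ([385.6, 243.6], [366, 241, 40, 6, 72])]
g [ 0.51173233 -0.1279569   0.1365    ]
r [ 0.56563554 -0.13353495  0.1365    ]
k [ 0.64465407 -0.14210536  0.138     ]
```

View pics/t1.png

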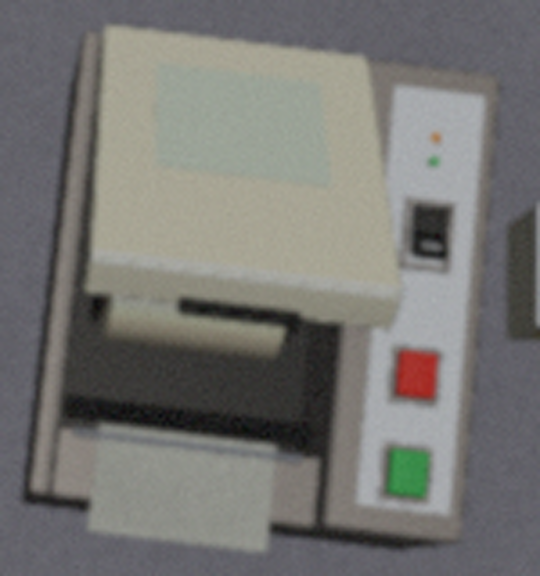

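View pics/s1.png

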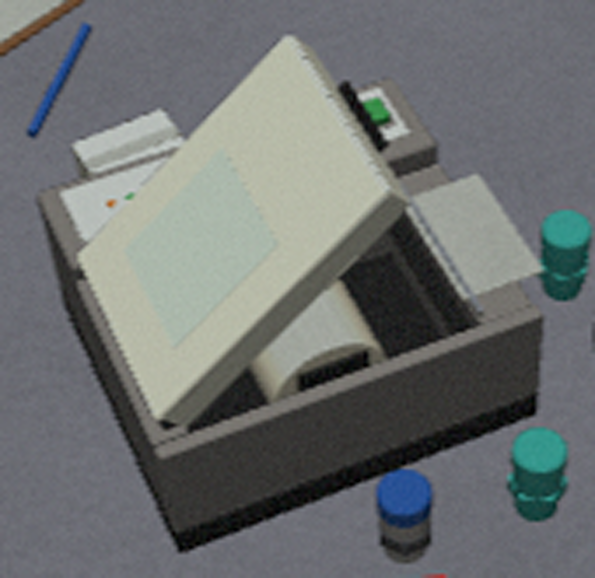

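In the top crop, feed is at (408,472), cancel at (417,375), the rocker at (431,235) with its white bar towards the front, and the lid's front top edge runs (92,255)-(400,290). In the scene crop that edge runs (407,195)-(290,37). Next I'll triangulate and build the printer frame.

```bash
cat >> h.py <<'E'
def frame():
    g=onz('top',(402.8,226),.1365)[:2];r=onz('top',(405.3,198.8),.1365)[:2];k=onz('top',(409.6,160),.137)[:2]
    th=np.arctan2(*(k-g)[::-1]);c,s=np.cos(th),np.sin(th);M=np.array([[c,-s],[s,c]])
    o=np.mean([g-M@[-.1,-.085],r-M@[-.045,-.085],k-M@[.035,-.085]],0);return o,M,th
E
python3 - <<'E'
from h import *
o,M,th=frame();print('printer',o,np.degrees(th))
for l,t,s in(('L',(315.6,166),(266.3,160.7)),('R',(401.1,175.8),(232.9,115.6))):
    p,e=tri(ray('top',t),ray('scene',s));print(l,p.round(4),'err',round(e,4),'prn',(M.T@(p[:2]-o)).round(4))
for x in((-.1,-.085),(-.045,-.085),(.0255,-.085),(.035,-.085),(-.05,.035),(.115,.035)):print(x,(M@x+o).round(4))
for a in(.3,.4,.5,.6,.7):print(a,'front edge x,z',.115-.21*np.cos(a)+.028*np.sin(a),.118+.21*np.sin(a)+.028*np.cos(a))
E
```

```text
printer [ 0.62017892 -0.05407894] -6.439558160776219
L [0.597  0.0607 0.266 ] err 0.012 prn [-0.0359  0.1115]
R [ 0.5871 -0.0901  0.2656] err 0.003 prn [-0.0289 -0.0395]
(-0.1, -0.085) [ 0.5113 -0.1273]
(-0.045, -0.085) [ 0.5659 -0.1335]
(0.0255, -0.085) [ 0.636  -0.1414]
(0.035, -0.085) [ 0.6454 -0.1425]
(-0.05, 0.035) [ 0.5744 -0.0137]
(0.115, 0.035) [ 0.7384 -0.0322]
0.3 front edge x,z -0.07734609692985973 0.20680866509439827
0.4 front edge x,z -0.06751909515596363 0.2255675597168974
0.5 front edge x,z -0.05586842291606059 0.24325167483981308
0.6 front edge x,z -0.04251048987597144 0.2596843166304284
0.7 front edge x,z -0.027578764087087215 0.2747012955638808
```

Printer is at (0.620,-0.054), yaw -6.4°, and the lid angle is about 0.64. Now I'll close the fingers, rise and move above the lid press point.

>>> arm_command(targets=[[0, 0, 0.08, -0.06], [0, 0, 0.16, -0.12], [0.04, 0.05, 0.22, -0.18], [0.1, 0.12, 0.28, -0.245], [0.15, 0.18, 0.28, -0.245], [0.2, 0.24, 0.28, -0.245], [0.25, 0.3, 0.28, -0.245], [0.3, 0.36, 0.28, -0.245]], claw=1)

```text
time: 0.77
tool_pos: [0.3644, -0.3268, 0.3202]
ee_rot: [3.141, -0.0, -0.111]
wrist_force: [0.5, -1.0, -0.1]
width: 0.0438
finger_force: 0.0
```

>>> arm_command(targets=[[0.05, 0.06, 0, 0], [0.1, 0.12, 0, 0], [0.15, 0.18, 0, 0], [0.2, 0.24, 0, 0], [0.25, 0.3, 0, 0], [0.3, 0.36, 0, 0], [0.3, 0.36, 0, 0], [0.3, 0.36, 0, 0]])

```text
time: 1.43
tool_pos: [0.5142, -0.1467, 0.3189]
ee_rot: [-3.141, 0.002, -0.106]
wrist_force: [-0.5, -1.1, 0.3]
width: 0.0003
finger_force: 0.0
```

Run:
```python
from h import *
o=robot.get_obs();P=(o['tool_pos'],o['ee_rot'])
im=robot.snapshot('wrist')[:,:,::-1].copy();cv2.imwrite('pics/w0.png',im)
print(P)
for k in'gr':
  for c,s in blobs(im,k):print(k,c,s,onz('wrist',c,.1365,P).round(4))
```

```text
(array([ 0.51420977, -0.14671758,  0.31894103]), array([-3.14136743e+00,  2.33760808e-03, -1.06378399e-01]))
g [271.0, 190.4] [263, 181, 16, 19, 263] [ 0.5123 -0.1294  0.1365]
r [9.9, 43.8] [0, 0, 20, 106, 1303] [0.7061 0.137  0.1365]
r [7.9, 126.9] [0, 112, 21, 29, 323] [0.6206 0.1692 0.1365]
r [270.2, 147.6] [262, 135, 17, 21, 240] [ 0.5642 -0.1345  0.1365]
```

View pics/w0.png

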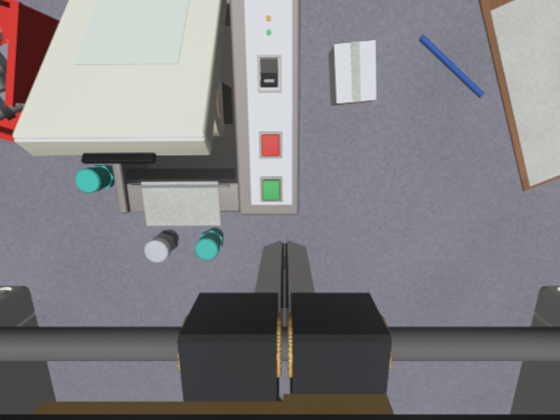

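The wrist view confirms it: green (271,190), red (270,147), rocker (269,72) with its white bar on the front half, and the lid front edge at y≈145. Green and red agree with the top view to within about 1.5 mm. Moving above the lid.

>>> arm_command(targets=[[0.05, 0.064, 0, 0], [0.1, 0.128, 0, 0], [0.156, 0.192, 0, 0], [0.208, 0.256, 0, 0], [0.208, 0.256, -0.05, 0], [0.208, 0.256, -0.1, 0], [0.208, 0.256, -0.116, 0], [0.208, 0.256, -0.116, 0]])

```text
time: 2.15
tool_pos: [0.6159, -0.0219, 0.2587]
ee_rot: [3.141, 0.007, -0.113]
wrist_force: [-0.6, -0.6, -0.3]
width: 0.0004
finger_force: 0.0
```

Run:
```python
import numpy as np
from h import *
o,M,_=frame()
p0=None
for a in(.64,.56,.48,.4,.32,.24,.16,.08,0,-.03):
    v=M@[.115-.172*np.cos(a)+.028*np.sin(a),.035]+o
    p=np.array([*v,.118+.172*np.sin(a)+.028*np.cos(a)])
    p0=p if p0 is None else p0
    print(a,p.round(4),((p-p0)/.5).round(3))
```

```text
0.64 [ 0.6179 -0.0186  0.2432] [0. 0. 0.]
0.56 [ 0.6083 -0.0175  0.2331] [-0.019  0.002 -0.02 ]
0.48 [ 0.5996 -0.0165  0.2223] [-0.037  0.004 -0.042]
0.4 [ 0.5918 -0.0157  0.2108] [-0.052  0.006 -0.065]
0.32 [ 0.5849 -0.0149  0.1987] [-0.066  0.007 -0.089]
0.24 [ 0.579  -0.0142  0.1861] [-0.078  0.009 -0.114]
0.16 [ 0.5741 -0.0137  0.173 ] [-0.088  0.01  -0.14 ]
0.08 [ 0.5702 -0.0132  0.1597] [-0.095  0.011 -0.167]
0 [ 0.5675 -0.0129  0.146 ] [-0.101  0.011 -0.194]
-0.03 [ 0.5667 -0.0128  0.1408] [-0.102  0.012 -0.205]
```

>>> arm_command(targets=[[0, 0, -0.015, 0], [0, 0, -0.025, 0], [-0.01, 0.001, -0.038, 0], [-0.019, 0.002, -0.05, 0], [-0.028, 0.003, -0.06, 0], [-0.037, 0.004, -0.071, 0], [-0.045, 0.005, -0.082, 0], [-0.052, 0.006, -0.094, 0]])

```text
time: 2.82
tool_pos: [0.5915, -0.0177, 0.2162]
ee_rot: [3.141, -0.002, -0.111]
wrist_force: [0.1, -0.7, 3.9]
width: 0.0003
finger_force: 1.6
```

>>> arm_command(targets=[[-0.007, 0.001, -0.012, 0], [-0.014, 0.001, -0.024, 0], [-0.02, 0.002, -0.037, 0], [-0.026, 0.003, -0.05, 0], [-0.031, 0.003, -0.063, 0], [-0.036, 0.004, -0.076, 0], [-0.04, 0.004, -0.09, 0], [-0.043, 0.005, -0.103, 0]])

```text
time: 3.48
tool_pos: [0.5696, -0.0148, 0.1626]
ee_rot: [3.141, 0.001, -0.11]
wrist_force: [-1.9, 0.0, 3.5]
width: 0.0004
finger_force: 1.5
```

>>> arm_command(targets=[[-0.002, 0, -0.01, 0], [-0.004, 0, -0.02, 0], [-0.005, 0, -0.026, 0], [-0.005, 0, -0.028, 0], [-0.005, 0, -0.028, 0]])

```text
time: 3.9
tool_pos: [0.5678, -0.0148, 0.149]
ee_rot: [-3.142, 0.0, -0.11]
wrist_force: [0.4, -0.7, 0.4]
width: 0.0004
finger_force: 0.0
```

>>> arm_command(targets=[[0, 0, -0.006, 0], [0, 0, -0.008, 0], [0, 0, -0.01, 0], [0, 0, -0.01, 0], [0, 0, -0.01, 0]])

```text
time: 4.32
tool_pos: [0.5678, -0.0149, 0.1445]
ee_rot: [3.141, -0.0, -0.11]
wrist_force: [-0.5, 0.1, 1.9]
width: 0.0007
finger_force: 0.8
```

>>> arm_command(targets=[[0, 0, -0.004, 0], [0, 0, -0.006, 0], [0, 0, -0.006, 0], [0, 0, -0.006, 0]])

```text
time: 4.65
tool_pos: [0.5677, -0.0149, 0.1414]
ee_rot: [3.141, -0.0, -0.11]
wrist_force: [-0.6, -0.2, 1.5]
width: 0.0005
finger_force: 0.7
```

>>> arm_command(targets=[[0, 0, -0.003, 0], [0, 0, -0.006, 0], [0, 0, -0.006, 0], [0, 0, -0.006, 0]])

```text
time: 4.98
tool_pos: [0.5677, -0.0149, 0.1383]
ee_rot: [3.141, -0.0, -0.11]
wrist_force: [-0.5, -0.0, 1.6]
width: 0.0003
finger_force: 0.6
```

Travel is past the expected shut height with little force, so I'll look.

Run:
```python
from h import *
s=robot.snapshot('scene')[105:270,150:320,::-1];w=robot.snapshot('wrist')[:,:,::-1]
s=cv2.resize(s,(400,388),interpolation=cv2.INTER_CUBIC);w=cv2.resize(w,(400,300))
c=np.zeros((388,800,3),np.uint8);c[:,:400]=s;c[:300,400:]=w;cv2.imwrite('pics/c1.png',c)
```

```text
(no output)
```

View pics/c1.png

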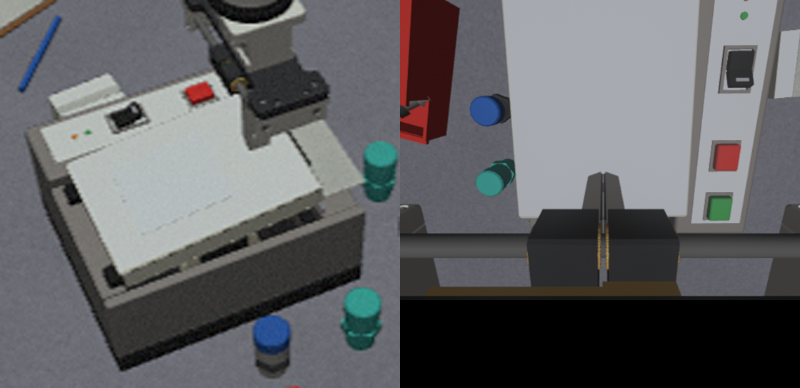

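The lid is nearly level, but the scene view still shows a dark gap under its near side. I'll compare the corner at about (287,186) full-frame with the predicted corner positions.

Run:
```python
from h import *
o,M,_=frame()
def proj(n,p,pose=None):
    i=robot.camera_info(n);f=210/np.tan(np.radians(i['vfov'])/2);E=np.array(i['extrinsics'])
    q=E[:3,:3].T@(p-E[:3,3]);return [i['cx']-f*q[0]/q[2],i['cy']+f*q[1]/q[2]]
for a in(0,.05,.1,.15):
    x,z=.115-.21*np.cos(a)+.028*np.sin(a),.118+.21*np.sin(a)+.028*np.cos(a)
    xr,zr=.115+.028*np.sin(a),.118+.028*np.cos(a)
    r=[]
    for X,Y,Z in((x,.11,z),(xr,.11,zr)):
        r.append(np.round((np.array(proj('scene',np.array([*(M@[X,Y]+o),Z])))-[150,105])*400/170,1).tolist())
    print(a,r)
print('tcp',((np.array(proj('scene',np.array(robot.get_obs()['tool_pos'])))-[150,105])*400/170).round(1),robot.get_obs()['wrist_force'],robot.get_obs()['tool_pos'])
s=robot.snapshot('scene')[105:270,150:320,::-1]
print('feed px',[((np.array(proj('scene',np.array([*(M@[x,-.085]+o),.1365])))-[150,105])*400/170).round(1) for x in(-.1,-.045,.035)])
cv2.imwrite('pics/c2.png',cv2.resize(s,None,fx=4.7,fy=3.6*1,interpolation=cv2.INTER_CUBIC) if 0 else cv2.resize(s,None,fx=3.6,fy=3.6,interpolation=cv2.INTER_CUBIC))
```

```text
0 [[325.3, 196.2], [117.2, 270.6]]
0.05 [[323.9, 189.6], [115.7, 271.2]]
0.1 [[322.0, 183.2], [114.3, 271.7]]
0.15 [[319.6, 176.9], [112.9, 272.4]]
tcp [255.9 159.9] [-0.10941246 -0.17045966  2.10861319] [ 0.56777189 -0.01488503  0.13833647]
feed px [array([248.4,  72. ]), array([199.7,  87.7]), array([126.9, 111.1])]
```

View pics/c2.png

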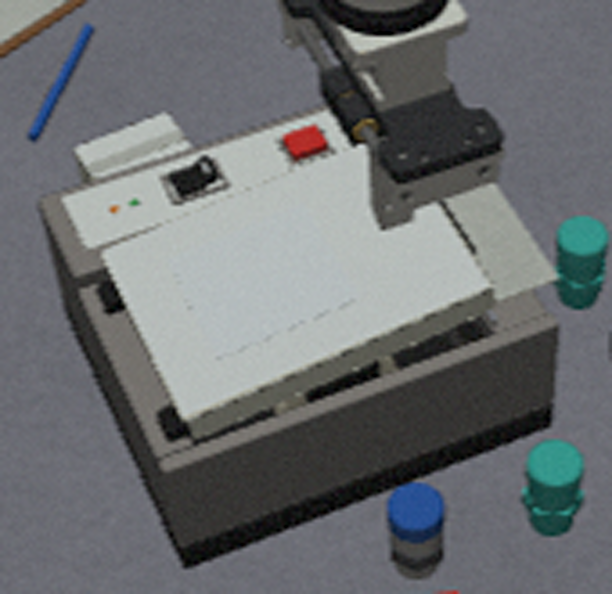

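The fingertip appears about 8-10 mm higher than reported (seen at about (393,228) in the crop, 3-5 px above its projection), and the lid is still slightly open. I'll keep pushing until the force rises.

>>> arm_command(targets=[[0, 0, -0.003, 0], [0, 0, -0.006, 0], [0, 0, -0.009, 0], [0, 0, -0.012, 0], [0, 0, -0.012, 0], [0, 0, -0.012, 0]])

```text
time: 5.63
tool_pos: [0.5678, -0.0149, 0.1322]
ee_rot: [3.142, -0.0, -0.11]
wrist_force: [-0.2, -0.2, 0.7]
width: 0.0005
finger_force: 0.3
```

>>> arm_command(targets=[[0, 0, -0.003, 0], [0, 0, -0.006, 0], [0, 0, -0.009, 0], [0, 0, -0.012, 0]])

```text
time: 5.97
tool_pos: [0.5675, -0.0149, 0.1265]
ee_rot: [3.141, 0.0, -0.11]
wrist_force: [-2.0, 0.2, 2.7]
width: 0.0005
finger_force: 1.4
```

Run:
```python
from h import *
s=robot.snapshot('scene')[140:250,190:320,::-1];t=robot.snapshot('top')[95:255,295:435,::-1]
s=cv2.resize(s,None,fx=3.6,fy=3.6,interpolation=cv2.INTER_CUBIC);t=cv2.resize(t,None,fx=2.3,fy=2.3,interpolation=cv2.INTER_CUBIC)
c=np.zeros((400,800,3),np.uint8);c[:s.shape[0],:s.shape[1]]=s;c[:t.shape[0],470:470+t.shape[1]]=t;cv2.imwrite('pics/c3.png',c)
print(robot.get_obs()['wrist_force'],robot.get_obs()['tool_pos'],robot.get_obs()['joint_positions'])
```

```text
[-1.36325118  0.55286169  0.61700905] [ 0.56756356 -0.01483703  0.12614678] [-1.25945988e-01  1.43240050e-01  1.41580498e+00 -6.91274773e-05
  1.58284579e+00  1.55518902e+00]
```

View pics/c3.png

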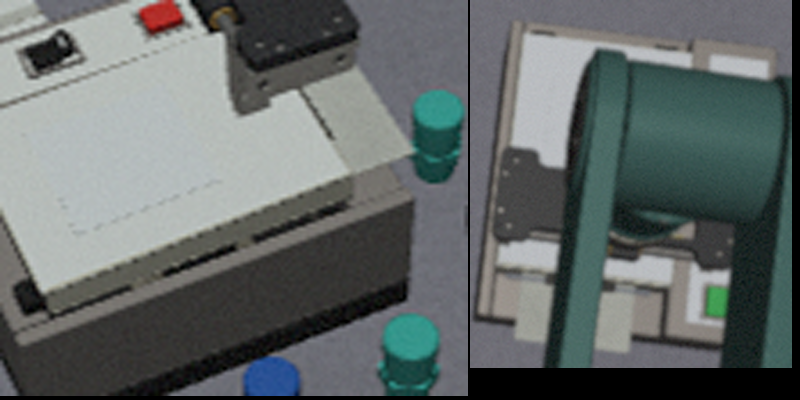

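The lid corner is now at about (288,189) full-frame against (288,188) predicted shut, so it's nearly shut. Reported z reads about 20 mm below the true tip contact. I'll press on to a firm stop.

>>> arm_command(targets=[[0, 0, -0.003, 0], [0, 0, -0.006, 0], [0, 0, -0.006, 0], [0, 0, -0.006, 0]])

```text
time: 6.4
tool_pos: [0.5679, -0.0149, 0.1232]
ee_rot: [3.142, -0.0, -0.11]
wrist_force: [-0.2, -0.3, 0.7]
width: 0.0005
finger_force: 0.3
```

>>> arm_command(targets=[[0, 0, -0.003, 0], [0, 0, -0.006, 0], [0, 0, -0.009, 0], [0, 0, -0.009, 0]])

```text
time: 6.73
tool_pos: [0.5677, -0.0149, 0.1208]
ee_rot: [3.141, -0.001, -0.11]
wrist_force: [-4.0, -0.3, 8.2]
width: 0.0007
finger_force: 4.0
```

>>> arm_command(targets=[[0, 0, -0.003, 0], [0, 0, -0.006, 0], [0, 0, -0.006, 0], [0, 0, -0.006, 0]])

```text
time: 7.07
tool_pos: [0.5678, -0.0149, 0.1207]
ee_rot: [3.141, -0.003, -0.11]
wrist_force: [-8.5, 0.7, 16.3]
width: 0.0005
finger_force: 8.4
```

The lid has hit a firm stop (16 N, no more travel). Lifting and going over the rocker's front end.

>>> arm_command(targets=[[0, 0, 0.06, 0], [0, 0, 0.1, 0], [0.04, -0.08, 0.1, 0], [0.08, -0.16, 0.1, 0], [0.127, -0.252, 0.1, 0], [0.127, -0.252, 0.1, 0], [0.127, -0.252, 0.08, 0], [0.127, -0.252, 0.08, 0]])

```text
time: 7.73
tool_pos: [0.6303, -0.1412, 0.1526]
ee_rot: [-3.14, 0.004, -0.112]
wrist_force: [-1.1, 0.4, -0.4]
width: 0.0006
finger_force: 0.0
```

Run:
```python
from h import *
o=robot.get_obs();print(o['tool_pos'],o['wrist_force'])
w=robot.snapshot('wrist')[:,:,::-1];s=robot.snapshot('scene')[105:270,150:320,::-1]
c=np.zeros((400,800,3),np.uint8);c[:388,:400]=cv2.resize(s,(400,388),interpolation=cv2.INTER_CUBIC);c[:,400:]=w[0:300,130:430][:,:] .repeat(1,0)[:300] .copy() if 0 else cv2.resize(w[0:300,130:430],(400,400));cv2.imwrite('pics/c4.png',c)
```

```text
[ 0.63032767 -0.14121122  0.15262387] [-1.11400515  0.43341745 -0.39287316]
```

View pics/c4.png

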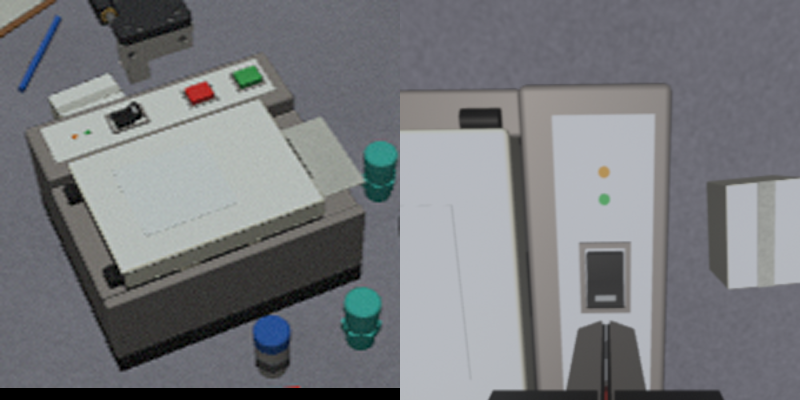

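The lid is shut flush. In the wrist crop the fingertip (605,325) is in line with the rocker's bar (605,297) but about 5 mm too far forward. Correcting +5 mm in x and descending to just above the rocker; real contact height is reported z plus 25 mm.

>>> arm_command(targets=[[0.01, 0, -0.02, 0], [0.01, 0, -0.04, 0], [0.01, 0, -0.06, 0], [0.01, 0, -0.064, 0], [0.01, 0, -0.064, 0]])

```text
time: 8.25
tool_pos: [0.635, -0.14, 0.122]
ee_rot: [-3.141, 0.004, -0.11]
wrist_force: [0.5, 0.3, -0.7]
width: 0.0004
finger_force: 0.0
```

>>> arm_command(targets=[[0, 0, -0.004, 0], [0, 0, -0.008, 0], [0, 0, -0.01, 0], [0, 0, -0.01, 0]])

```text
time: 8.58
tool_pos: [0.6362, -0.1409, 0.1192]
ee_rot: [3.141, -0.0, -0.11]
wrist_force: [0.4, -0.1, 0.6]
width: 0.0004
finger_force: 0.0
```

>>> arm_command(targets=[[-0.004, 0, 0, 0], [-0.004, 0, -0.003, 0], [-0.004, 0, -0.006, 0], [-0.004, 0, -0.006, 0], [-0.004, 0, -0.006, 0]])

```text
time: 9.0
tool_pos: [0.6342, -0.141, 0.1164]
ee_rot: [3.141, -0.0, -0.11]
wrist_force: [-0.2, -0.6, 1.4]
width: 0.0004
finger_force: 0.5
```

>>> arm_command(targets=[[0, 0, -0.003, 0], [0, 0, -0.006, 0], [0, 0, -0.006, 0], [0, 0, -0.006, 0]])

```text
time: 9.33
tool_pos: [0.6337, -0.1409, 0.1132]
ee_rot: [3.141, 0.001, -0.11]
wrist_force: [-2.3, 0.8, 3.9]
width: 0.0004
finger_force: 1.7
```

Contact, and the rocker is turning. Continuing.

>>> arm_command(targets=[[0, 0, -0.003, 0], [0, 0, -0.006, 0], [0, 0, -0.006, 0], [0, 0, -0.006, 0]])

```text
time: 9.67
tool_pos: [0.6341, -0.1409, 0.1106]
ee_rot: [3.141, -0.0, -0.11]
wrist_force: [-3.6, 0.3, 4.9]
width: 0.0007
finger_force: 2.8
```

>>> arm_command(targets=[[0, 0, -0.003, 0], [0, 0, -0.003, 0], [0, 0, -0.003, 0]])

```text
time: 9.92
tool_pos: [0.6342, -0.1409, 0.1105]
ee_rot: [3.141, -0.001, -0.11]
wrist_force: [-5.0, -0.1, 8.4]
width: 0.0002
finger_force: 4.7
```

>>> arm_command(targets=[[0, 0, -0.004, 0], [0, 0, -0.008, 0], [0, 0, -0.008, 0], [0, 0, -0.008, 0]])

```text
time: 10.25
tool_pos: [0.6343, -0.141, 0.1103]
ee_rot: [3.14, -0.004, -0.11]
wrist_force: [-9.4, 2.2, 19.4]
width: 0.0007
finger_force: 9.7
```

Firm stop at 19 N. Lifting and moving to hover over the feed button, then checking the rocker from the cameras.

>>> arm_command(targets=[[0, 0, 0.05, 0], [0, 0, 0.1, 0], [-0.08, 0.009, 0.1, 0], [-0.16, 0.017, 0.1, 0], [-0.245, 0.026, 0.1, 0], [-0.245, 0.026, 0.1, 0], [-0.245, 0.026, 0.1, 0]])

```text
time: 10.83
tool_pos: [0.5101, -0.1273, 0.1535]
ee_rot: [-3.141, 0.0, -0.111]
wrist_force: [0.4, 0.1, 0.0]
width: 0.0005
finger_force: 0.0
```

Run:
```python
from h import *
o=robot.get_obs();print(o['tool_pos'],o['wrist_force'])
w=robot.snapshot('wrist')[:,:,::-1];s=robot.snapshot('scene')[120:190,150:290,::-1]
c=np.zeros((600,800,3),np.uint8);c[:300,:400]=cv2.resize(s,None,fx=400/140,fy=300/105,interpolation=cv2.INTER_CUBIC)[:300] if 0 else cv2.copyMakeBorder(cv2.resize(s,(400,200),interpolation=cv2.INTER_CUBIC),0,100,0,0,0);c[:,400:]=cv2.resize(w[0:300,190:390],(400,600),interpolation=cv2.INTER_CUBIC);cv2.imwrite('pics/c5.png',c)
```

```text
[ 0.51013128 -0.12730552  0.15345774] [0.39263205 0.1194346  0.01793053]
```

View pics/c5.png

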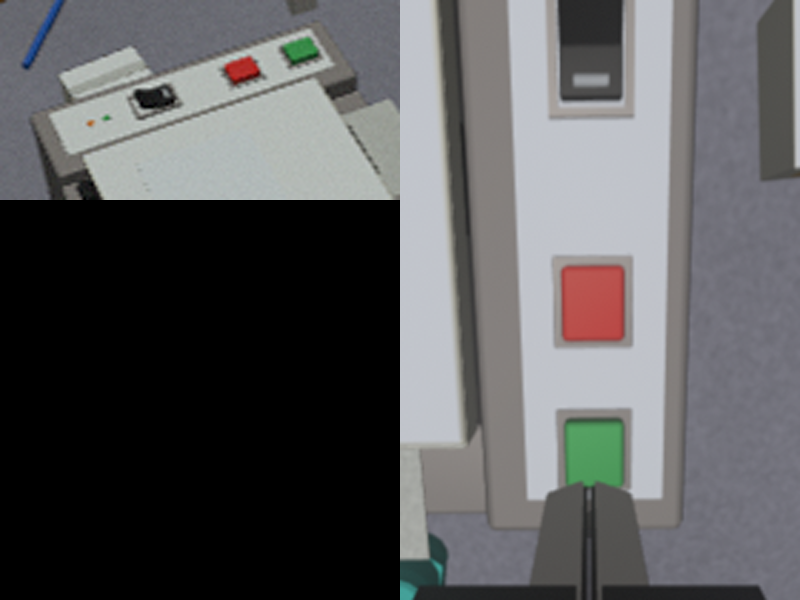

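The rocker's front half is now tilted down, with its bar end at about (590,80) near strip level. The tip is about 3 mm in front of the green button's centre. Correcting and pressing feed.

>>> arm_command(targets=[[0.006, -0.003, -0.03, 0], [0.006, -0.003, -0.06, 0], [0.006, -0.003, -0.078, 0], [0.006, -0.003, -0.078, 0], [0.006, -0.003, -0.078, 0]])

```text
time: 11.35
tool_pos: [0.5154, -0.1294, 0.115]
ee_rot: [-3.141, 0.001, -0.11]
wrist_force: [-0.3, -0.9, 0.5]
width: 0.0003
finger_force: 0.0
```

>>> arm_command(targets=[[0, 0, -0.004, 0], [0, 0, -0.008, 0], [0, 0, -0.012, 0], [0, 0, -0.012, 0]])

```text
time: 11.68
tool_pos: [0.5155, -0.1296, 0.1104]
ee_rot: [3.141, -0.002, -0.11]
wrist_force: [0.4, -1.0, 1.7]
width: 0.0006
finger_force: 1.1
```

>>> arm_command(targets=[[0, 0, -0.003, 0], [0, 0, -0.006, 0], [0, 0, -0.006, 0], [0, 0, -0.006, 0]])

```text
time: 12.02
tool_pos: [0.5155, -0.1296, 0.1075]
ee_rot: [3.141, -0.003, -0.11]
wrist_force: [1.5, -0.4, 4.0]
width: 0.0003
finger_force: 2.0
```

>>> arm_command(targets=[[0, 0, -0.004, 0], [0, 0, -0.008, 0], [0, 0, -0.01, 0], [0, 0, -0.01, 0], [0, 0, -0.01, 0]])

```text
time: 12.43
tool_pos: [0.5157, -0.1297, 0.1061]
ee_rot: [3.14, -0.005, -0.11]
wrist_force: [-2.1, 1.3, 16.7]
width: 0.0007
finger_force: 8.7
```

Fully in (16.7 N, about 5 mm travel). Releasing, then retreating.

>>> arm_command(targets=[[0, 0, 0.03, 0], [0, 0, 0.08, 0], [0, 0, 0.16, 0], [0, 0, 0.24, 0], [0, 0, 0.3, 0], [0, 0, 0.3, 0], [0, 0, 0.3, 0]])

```text
time: 13.02
tool_pos: [0.5149, -0.1296, 0.2529]
ee_rot: [3.141, -0.002, -0.11]
wrist_force: [0.6, -0.7, -0.9]
width: 0.0006
finger_force: 0.0
```

>>> arm_command(targets=[[-0.06, -0.06, 0, 0], [-0.12, -0.12, 0, 0], [-0.18, -0.18, 0, 0], [-0.24, -0.24, 0, 0], [-0.3, -0.3, 0, 0], [-0.3, -0.3, 0, 0], [-0.3, -0.3, 0, 0]])

```text
time: 13.6
tool_pos: [0.3622, -0.2799, 0.2486]
ee_rot: [-3.138, 0.005, -0.115]
wrist_force: [-0.4, -0.2, -0.0]
width: 0.0006
finger_force: 0.0
```

Run:
```python
from h import *
im=robot.snapshot('top')[:,:,::-1].copy()
for k in'grk':print(k,[b for b in blobs(im,k) if 390<b[0][0]<420 and 140<b[0][1]<240])
t=cv2.resize(im[95:290,230:480],(600,468),interpolation=cv2.INTER_CUBIC);cv2.imwrite('pics/c6.png',t)
```

```text
g [([402.7, 226.0], [398, 220, 11, 13, 112])]
r [([405.2, 198.6], [400, 193, 11, 13, 118])]
k [([409.4, 157.4], [406, 153, 8, 10, 69])]
```

View pics/c6.png

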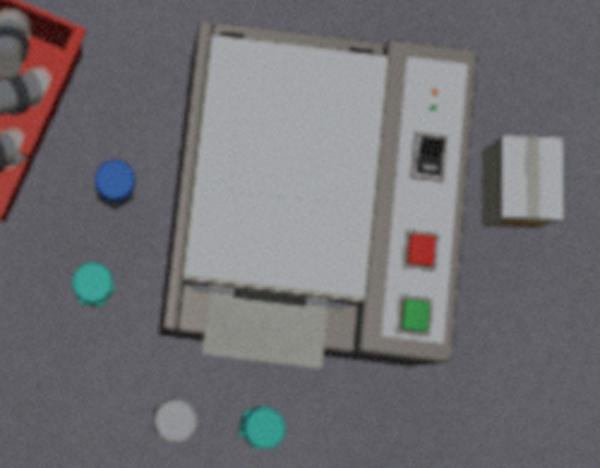

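The lid is shut, the rocker's dark half is now at the rear (it has flipped), and the buttons are out. The printer hasn't moved: green is still at (402.7,226.0). Handing in.

```bash
python3 -c "
from bench import robot
print(robot.close_job())"
```

```text
the job is handed in; nothing more can be done
None
```

The job is handed in at about 14 s: lid pressed to a firm stop at 16 N, rocker to a firm stop at 19 N, then feed pressed fully in at 17 N and released; the last top view shows the lid shut, the rocker flipped, the buttons out and the printer unmoved, but no verdict came back.

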